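# Stop a rocking bench stirrer with a levelling wedge

### The arm

A 7-joint arm with a two-finger parallel gripper is mounted at the origin on the work surface. World frame = base frame: x ahead of the robot, y to its left, z up, the work surface at z = 0. Lengths are in m, angles in degrees, forces in N, time in s.
With the tool pointing down it reaches from about 0.4 to 0.75 m from the base axis. Payload 19.5 kg.
Tool frame: the origin (TCP) lies at the very end of the fingers, on their centre line; the grasp point (between the pads) lies 19 mm behind it; z points along the fingers, y is the line along which they close (so a half turn about z gives the same grasp; the last joint's range is limited). The gripper opens to 85 mm and grips with 20 to 120 N. Pads are 22 mm wide; open, the fingers measure 114 mm over their backs; the gripper's body (76 mm by 85 mm) begins 54 mm behind the grasp point. The pads swing forward as they close: fully open they stand 13 mm farther back than shut.
Start: joints at [66.881, 40.479, -1.581, 85.061, 1.261, 54.483, -4.326], TCP at [0.204, -0.538, 0.231] pointing down, gripper open.
Joint ranges: [-155.06, 155.06], [-18.47, 123.98], [-90, 86.84], [0, 140.48], [-83.41, 263.41], [0, 116], [-161.91, 161.91]. Speed limits (degrees/s): [108.29, 108.29, 147.25, 147.25, 172.46, 172.46, 172.46].

### API

Orientations are given as [roll, pitch, yaw] about the fixed x, y, z axes, in that order (R = Rz(yaw) Ry(pitch) Rx(roll)).
In Python, from workcell import ctrl gives the robot as it stands.
- The arm moves only by the tool step_arm, never from a script. Its argument "commands" is a list of rows, each an object with "hand": the gripper command: -1 is shut, 1 is fully open, values between are in proportion; "slide": the shift along the tool's x, y, z normalised to -1 to 1, where 1 is 25 mm, a list of three; "twist": the turn, a rotation vector about the tool's x, y, z normalised to -1 to 1, where 1 is 6 degrees, a list of three. In form: [{"hand": hand, "slide": [tx, ty, tz], "twist": [rx, ry, rz]}, ...]. A call has 1 to 20 rows; each row shifts and turns the commanded pose from where the row before left it, along the tool's axes as they then stand; what a row does not reach is not made up. A row lasts 1/12 s, in which the tool goes at most 41.7 mm and 7.16 degrees, less where a joint would pass 70% of its speed; a pose out of reach is approached as far as the arm can. A call with a number of a shift or a turn outside -1 to 1 is refused whole. A call with a gripper value outside its range is refused whole. The fingers move at their own pace and stop on an object; "grip_force" is the grip in N (left out, the last holds). Time passes only in rows, so rows that do not move let the fingers close. It gives the time, the measured TCP pose, the force, the opening and the grip force at its end, in the units of the state.
- ctrl.read_state(): the state, without advancing time (a new reading comes with each control period).
- ctrl.capture(name): name is "scene" or "top" or "wrist"; returns a dict with "image" (480x640x3 uint8, red, green, blue), "range_z" (480x640 float32, m along the optical axis (not along the pixel's ray), 0 where there is no reading), "fx", "fy", "cx", "cy" (pixels), "rvec" (rotation vector, rad) and "tvec" (3), from world to camera coordinates, as OpenCV has them. Camera axes: x right, y down, z forward; pixel columns grow to the right and rows downward; lengths in m; the calibration is good to about 2 mm. A picture is of the moment at which its call begins.
- ctrl.job_done(): hands the job in; it is judged then, once.
The state is a dict: "time_s": time; "qpos": joint angles; "qvel": joint speeds; "effort": joint torques, N m; "position": TCP position; "ee_rot": TCP orientation; "wrist_force": force on the tool from outside, world axes, zero at the start; "wrist_torque": the same for the moment, N m; "opening": opening from 0.0 (shut) to 1.0 (fully open); "grasp_force": force on a finger pad.
Only numpy, scipy, OpenCV 4.12 (cv2) and the standard library are available. Lean on these libraries where they do the work, as an engineer would, in place of code of your own. Each camera call takes 0.05 s, during which the arm holds its last target. There are 200 camera calls.

### The job

The yellow stirrer nearest the orange wedge rocks, because the foot under its red-dotted corner is too short. With the fingertips push the wedge, thin end first, under that foot just until the stirrer stands level and no longer rocks; check by pressing down firmly on the red dot for a moment, push in more if it still gives, and when the dot stays firm draw back clear of everything. Only push and press: do not lift or carry anything, do not shove the stirrer along the bench, and leave the glassware and other things where they are.

Things in the scene. Friction and masses are not known exactly. Their poses are not given: they have to be found in the camera images.
- stirrer: Loose yellow bench stirrer, about 1.6 kg, 190 x 190 mm. Origin: centre of its footprint, at bench height; z up. Case from 25 to 75 mm above the bench, flat top at 75 mm with a round white plate (radius 68, height 6 mm) in the middle; black panel on its -x side. Four domed feet, 22 mm across, at x, y = +-72 mm; it rests level on three of them.
- foot_axis (a point): Point on the stirrer below its short foot (x = -72, y = +72 mm), level with the other feet's undersides. That foot's rounded end, 22 mm across, hangs 5 to 9 mm higher, a height that differs each time. Axes are the stirrer's.
- press_spot (a point): The red dot (24 mm across) on the flat top of the stirrer's case, 75 mm above the bench, straight above the short foot: where to press for the test, with about 8 N. Before wedging, 1.5 to 4 N here rocks the stirrer until the short foot meets the bench.
- wedge: Loose orange plastic wedge, 130 (x) x 50 (y) mm, 90 g, origin at the centre of its underside. Height rises evenly from 2 mm at the thin end (+x) to 22 mm at the thick end (-x). It points roughly along the stirrer's -y at the short foot, 30 to 70 mm off the case. Slides at about 0.5 N; once tight under the foot the push rises quickly by 3 to 7 N, and beyond that the whole stirrer slides.
- wedge_tip (a point): Middle of the wedge's thin edge, at bench height.
- wedge_back (a point): Middle of the wedge's thick upright end face (50 mm wide, 22 mm high), 10 mm above the bench: where to push.
- beaker: Glass beaker, 64 mm across, 85 mm high, bystander beyond the wedge; origin at the centre of its foot.
- amber_jar: Amber jar, 54 mm across, 70 mm high, bystander on the robot's side of the stirrer; origin at the centre of its foot.
- blue_bottle: Blue bottle, 66 mm across, 160 mm high, bystander on the stirrer's -y side; origin at the centre of its foot.
- tip_box: Green box, 85 x 120 x 60 mm, bystander; origin at the centre of its underside.
- dish_stack: Clear stack of dishes, 90 mm across, 30 mm high, bystander beyond the stirrer; origin at the centre of its underside.
- lab_spatula: Spatula 180 mm long, bystander, lying on the right part of the bench; origin at the middle of its underside.
Mind the look-alikes: they are no part of the job. What is shaped like the wedge but green or turquoise is not meant.

How it is judged (in metres and radians):
On the way:
1. the red dot is pressed down with over 4 N while the wedge bears the load and the stirrer stays level (within 0.012 rad) (horizontal distance between the grasp point and press_spot below 0.035 m and contact force between the fingers and stirrer above 4 N and contact force between wedge and stirrer above 0.8 N and angle between stirrer's own z axis and vertical below 0.012 rad), for 0.3 s.
At the end, for the whole second after the job is handed in: The wedge lies on the bench with its thin end in past the short foot (at least 6 mm beyond the foot's axis, within 35 mm to its side), the stirrer is level within 0.012 rad (about 1.2 mm at a corner), everything at rest (angle between stirrer's own z axis and vertical below 0.012 rad and x of wedge_tip in the frame of stirrer between -0.107 and -0.037 m and y of wedge_tip in the frame of stirrer below 0.066 m and height (world z) of wedge below 0.006 m and linear speed of each of stirrer, wedge below 0.01 m/s); the robot touches nothing.
It fails at once if the wedge is lifted off the bench (height (world z) of wedge above 0.02 m).
It fails at once if the stirrer is lifted (height (world z) of stirrer above 0.02 m).
It fails at once if the stirrer is shoved more than 20 mm (distance of stirrer from where it was at the start of the episode above 0.02 m).
It fails at once if a bystander is moved by more than 25 mm or tipped (distance of any of beaker, amber_jar, blue_bottle, tip_box, dish_stack, lab_spatula from where it was at the start of the episode above 0.025 m or angle between any of beaker, amber_jar, blue_bottle, tip_box, dish_stack, lab_spatula's own z axis and vertical above 0.3 rad).
It also fails if it takes over 58 s, if anything falls off the work surface, if the arm or the gripper's body presses on something with over 40 N, if the wrist force passes 120 N, or if a joint passes its speed limit or range.

## Working session

There is one attempt and no reset: what is moved stays moved. The work goes in short steps, Python scripts to look and compute and a tool call to move; the robot and the scene stay as the last step left them, time stands still between calls to the robot, and variables do not carry over. Pictures are saved under pics/ and viewed, at most 10 in all, crops included, and the job is handed in when it is done.

Besides the shell and the picture viewer there is one more tool, called as name([rows], argument=value, ...), one row to a line, values as JSON. step_arm: Moves the arm, as the interface text tells. Scaled input: -1 to 1 covers 25 mm each way for a shift and 6 degrees each way for a turn. Its arguments: {"type":"object","properties":{"commands":{"type":"array","items":{"type":"object","properties":{"hand":{"type":"number"},"slide":{"type":"array","items":{"type":"number"}},"twist":{"type":"array","items":{"type":"number"}}}}},"grip_force":{"type":"number"}},"required":["commands"]}

```bash
mkdir -p pics; cat > h.py <<'E'
import numpy as np, cv2
from workcell import ctrl
def save(name,fn):
    c=ctrl.capture(name); np.savez('pics/'+fn+'.npz',**{k:np.asarray(v) for k,v in c.items()})
    cv2.imwrite('pics/'+fn+'.png',c['image'][:,:,::-1]); return c
def w(c,u,v,z=None):
    R=cv2.Rodrigues(np.asarray(c['rvec'],float))[0]; t=np.asarray(c['tvec'],float).ravel()
    ray=np.array([(u-c['cx'])/c['fx'],(v-c['cy'])/c['fy'],1.0])
    o=-R.T@t; d=R.T@ray
    s=c['range_z'][int(v),int(u)] if z is None else (z-o[2])/d[2]
    return o+s*d
E
python3 - <<'E'
from h import *
save('top','top0');save('scene','scene0');print(ctrl.read_state())
E
```

```text
{'time_s': 0.1, 'qpos': array([66.88215091, 40.50813864, -1.58226368, 85.08143327,  1.25923125,
       54.48220362, -4.32509233]), 'qvel': array([ 0.03149468, -0.14744555, -0.00625549, -0.08057237,  0.08714037,
        0.01073968,  0.03630575]), 'effort': array([ 4.38295092e-04, -8.84283257e+01,  1.23687878e+00, -2.36450350e+01,
        1.71929318e-02,  5.15408858e-03,  7.63032432e-06]), 'position': array([ 0.2034392 , -0.53755863,  0.23089766]), 'ee_rot': array([-1.79945500e+02,  6.27864384e-04,  2.07285137e+01]), 'wrist_force': array([0.7133083 , 0.30630302, 0.3089962 ]), 'wrist_torque': array([-0.01890203,  0.02158598,  0.02712838]), 'grasp_force': 0.0, 'opening': 1.001191719589881}
```

View pics/top0.png

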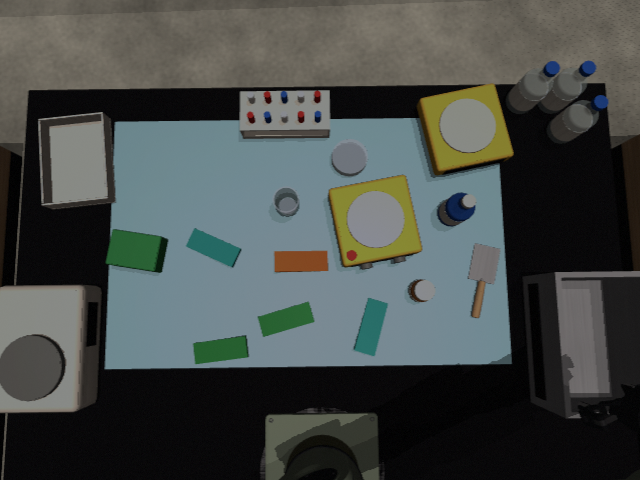

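View pics/scene0.png

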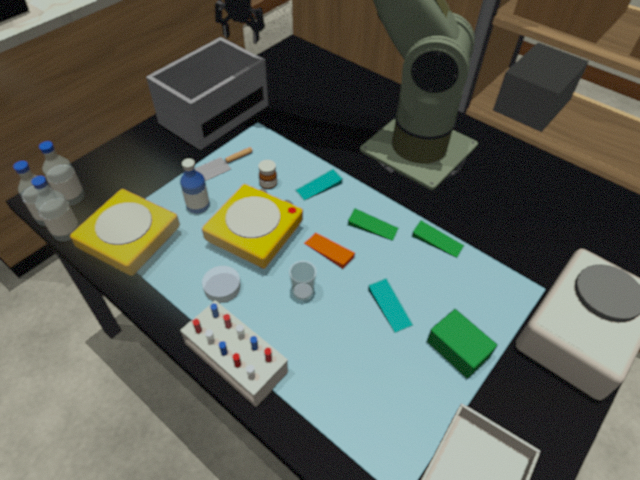

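Top view: the orange wedge is at (301,261). The yellow stirrers are at (375,220), with a red dot at (351,255), and at (465,130), with none visible. The first is the one meant because it is nearest the wedge and has the dot. The green and turquoise wedges are look-alikes. I'll confirm in a crop.

```bash
python3 - <<'E'
from h import *
c=dict(np.load('pics/top0.npz'))
im=c['image'][165:285,260:430,::-1]
cv2.imwrite('pics/crop0.png',cv2.resize(im,None,fx=4.6,fy=4.6,interpolation=cv2.INTER_CUBIC))
hsv=cv2.cvtColor(c['image'],cv2.COLOR_RGB2HSV)
m=cv2.inRange(hsv,(5,150,80),(16,255,255));m[:,:260]=0;m[:240]=0;m[285:]=0;m[:,340:]=0
ys,xs=np.nonzero(m);P=np.array([w(c,u,v) for u,v in zip(xs,ys)])
print('wedge px',len(xs),cv2.minAreaRect(np.c_[xs,ys].astype(np.float32)))
print('wedge z by col',[(u,round(float(np.median(P[xs==u,2])),4),round(float(np.median(P[xs==u,1])),4)) for u in range(xs.min(),xs.max()+1,6)])
print('wedge xy',cv2.minAreaRect(P[:,:2].astype(np.float32)*1000),cv2.boxPoints(cv2.minAreaRect(P[:,:2].astype(np.float32)*1000)))
m=cv2.inRange(hsv,(0,150,60),(4,255,255))|cv2.inRange(hsv,(174,150,60),(180,255,255))
m[:240]=0;m[270:]=0;m[:,:340]=0;m[:,365:]=0
ys,xs=np.nonzero(m);print('dot',len(xs),xs.mean(),ys.mean(),w(c,xs.mean(),ys.mean()),w(c,xs.mean(),ys.mean(),.075))
m=cv2.inRange(hsv,(20,120,60),(35,255,255));m[:165]=0;m[280:]=0;m[:,:320]=0;m[:,430:]=0
ys,xs=np.nonzero(m);P=np.array([w(c,u,v) for u,v in zip(xs,ys)]);k=(P[:,2]>.068)&(P[:,2]<.085)
r=cv2.minAreaRect(P[k,:2].astype(np.float32)*1000);print('stirrer',r,cv2.boxPoints(r))
q=P[k];A=np.c_[q[:,:2],np.ones(len(q))];print('plane',np.linalg.lstsq(A,q[:,2],rcond=None)[0])
for n,u,v in[('beaker',287,202),('jar',422,290),('bench',250,300),('dish',349,158)]:print(n,w(c,u,v))
E
```

```text
wedge px 1059 ((301.0, 261.0), (20.0, 52.0), 90.0)
wedge z by col [(275, 0.0219, 0.1071), (281, 0.0189, 0.0927), (287, 0.0176, 0.0782), (293, 0.0155, 0.0636), (299, 0.0123, 0.0491), (305, 0.0106, 0.0344), (311, 0.0075, 0.0197), (317, 0.0055, 0.0049), (323, 0.0044, -0.0099)]
wedge xy ((453.9571838378906, 43.61731719970703), (129.8605194091797, 127.09159088134766), 0.3399413526058197) [[388.65106  106.77676 ]
 [389.4051   -20.312595]
 [519.2633   -19.542122]
 [518.5093   107.547226]]
dot 68 351.05882352941177 254.97058823529412 [ 0.50101795 -0.0741995   0.07553001] [ 0.50106886 -0.07423802  0.075     ]
stirrer ((584.6698608398438, -132.0943145751953), (188.71583557128906, 186.27244567871094), 10.282346725463867) [[ 475.20258   -57.29665 ]
 [ 508.4521   -240.57758 ]
 [ 694.13715  -206.89198 ]
 [ 660.88763   -23.611053]]
plane [ 0.00234838 -0.00394929  0.0720367 ]
beaker [0.64303709 0.07805777 0.00480159]
jar [ 0.41795881 -0.2373439   0.06901239]
bench [0.40071727 0.16998634 0.00270583]
dish [ 0.74671774 -0.07771798  0.03103861]
```

View pics/crop0.png

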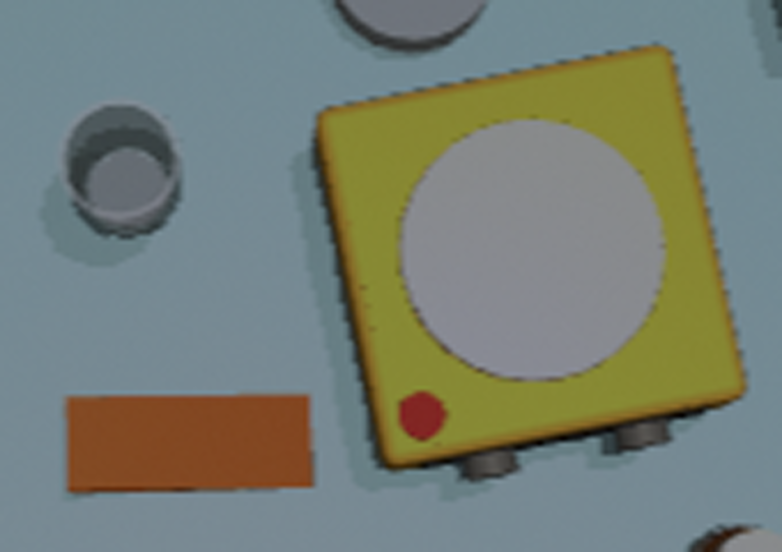

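The crop confirms it: the orange wedge's thin end is at crop (311,441) and its back at (67,444), and the dot is at crop (421,415) on this stirrer.

```bash
python3 - <<'E'
from h import *
c=dict(np.load('pics/top0.npz'))
f=lambda a,b,z:w(c,260+a/4.6-.4,165+b/4.6-.4,z).round(4)
print('back top/bottom edge',f(67,397,.022),f(67,492,.022)); print('tip',f(309,395,.002),f(314,487,.002))
for a,b in[(67,490)]:print('backbottom',f(a,b,0))
E
```

```text
back top/bottom edge [0.5185 0.1091 0.022 ] [0.4682 0.1092 0.022 ]
tip [ 0.5201 -0.0196  0.002 ] [ 0.4705 -0.0215  0.002 ]
backbottom [0.4707 0.111  0.    ]
```

step_arm([
  {"hand": -0.6,"slide": [0,0,0],"twist": [0,0,-1]},
  {"hand": -0.6,"slide": [0,0,0],"twist": [0,0,-1]},
  {"hand": -0.6,"slide": [0,0,0],"twist": [0,0,-1]},
  {"hand": -0.6,"slide": [0,0,0],"twist": [0,0,-1]},
  {"hand": -0.6,"slide": [0,0,0],"twist": [0,0,-1]},
  {"hand": -0.6,"slide": [0,0,0],"twist": [0,0,-1]},
  {"hand": -0.6,"slide": [0,0,0],"twist": [0,0,-1]},
  {"hand": -0.6,"slide": [0,0,0],"twist": [0,0,-1]},
  {"hand": -0.6,"slide": [0,0,0],"twist": [0,0,-1]},
  {"hand": -0.6,"slide": [0,0,0],"twist": [0,0,-1]},
  {"hand": -0.6,"slide": [0,0,0],"twist": [0,0,-1]},
  {"hand": -0.6,"slide": [0,0,0],"twist": [0,0,-0.55]},
  {"hand": -0.6,"slide": [0.5,0.9,0],"twist": [0,0,0]},
  {"hand": -0.6,"slide": [1,0.9,0],"twist": [0,0,0]},
  {"hand": -0.6,"slide": [1,0.9,0],"twist": [0,0,0]},
  {"hand": -0.6,"slide": [1,0.9,0],"twist": [0,0,0]},
  {"hand": -0.6,"slide": [1,0.9,0],"twist": [0,0,0]},
  {"hand": -0.6,"slide": [1,0.9,0],"twist": [0,0,0]},
  {"hand": -0.6,"slide": [1,0.9,0],"twist": [0,0,0]},
  {"hand": -0.6,"slide": [1,0.9,0],"twist": [0,0,0]},
], grip_force=40)

```text
time_s: 1.77
position: [0.3842, -0.3488, 0.2312]
ee_rot: [-180.0, -0.0, 90.0]
wrist_force: [0.4, -1.1, 0.1]
opening: 0.201
grasp_force: 0.0
```

step_arm([
  {"hand": -0.6,"slide": [1,0.9,0],"twist": [0,0,0]},
  {"hand": -0.6,"slide": [1,0.9,0],"twist": [0,0,0]},
  {"hand": -0.6,"slide": [1,0.9,0],"twist": [0,0,0]},
  {"hand": -0.6,"slide": [1,0.9,0],"twist": [0,0,0]},
  {"hand": -0.6,"slide": [1,0,0],"twist": [0,0,0]},
  {"hand": -0.6,"slide": [1,0,0],"twist": [0,0,0]},
  {"hand": -0.6,"slide": [1,0,0],"twist": [0,0,0]},
  {"hand": -0.6,"slide": [1,0,0],"twist": [0,0,0]},
  {"hand": -0.6,"slide": [1,0,0],"twist": [0,0,0]},
  {"hand": -0.6,"slide": [1,0,0],"twist": [0,0,0]},
  {"hand": -0.6,"slide": [1,0,0],"twist": [0,0,0]},
  {"hand": -0.6,"slide": [1,0,0],"twist": [0,0,0]},
  {"hand": -0.6,"slide": [1,0,0],"twist": [0,0,0]},
  {"hand": -0.6,"slide": [1,0,0],"twist": [0,0,0]},
  {"hand": -0.6,"slide": [1,0,0],"twist": [0,0,0]},
  {"hand": -0.6,"slide": [1,0,0],"twist": [0,0,0]},
  {"hand": -0.6,"slide": [1,0,0],"twist": [0,0,0]},
  {"hand": -0.6,"slide": [1,0,0],"twist": [0,0,0]},
  {"hand": -0.6,"slide": [1,0,0],"twist": [0,0,0]},
  {"hand": -0.6,"slide": [0,0,0],"twist": [0,0,0]},
])

```text
time_s: 3.43
position: [0.4726, 0.1295, 0.2312]
ee_rot: [-180.0, -0.1, 90.3]
wrist_force: [-0.5, 0.8, 0.2]
opening: 0.203
grasp_force: 0.0
```

step_arm([
  {"hand": -0.6,"slide": [0.4,0.42,1],"twist": [0,0,0]},
  {"hand": -0.6,"slide": [0.4,0.42,1],"twist": [0,0,0]},
  {"hand": -0.6,"slide": [0,0,1],"twist": [0,0,0]},
  {"hand": -0.6,"slide": [0,0,1],"twist": [0,0,0]},
  {"hand": -0.6,"slide": [0,0,1],"twist": [0,0,0]},
  {"hand": -0.6,"slide": [0,0,1],"twist": [0,0,0]},
  {"hand": -0.6,"slide": [0,0,1],"twist": [0,0,0]},
  {"hand": -0.6,"slide": [0,0,1],"twist": [0,0,0]},
  {"hand": -0.6,"slide": [0,0,0.5],"twist": [0,0,0]},
  {"hand": -0.6,"slide": [0,0,0.4],"twist": [0,0,0]},
  {"hand": -0.6,"slide": [0,0,0],"twist": [0,0,0]},
  {"hand": -0.6,"slide": [0,0,0],"twist": [0,0,0]},
])

```text
time_s: 4.43
position: [0.4942, 0.1448, 0.009]
ee_rot: [-180.0, 0.0, 90.0]
wrist_force: [-0.7, -0.7, 1.5]
opening: 0.202
grasp_force: 0.0
```

```bash
python3 - <<'E'
from h import *
c=save('top','top1');save('wrist','wr1');print(ctrl.read_state()['position'])
im=c['image'][165:285,240:410,::-1]
cv2.imwrite('pics/crop1.png',cv2.resize(im,None,fx=4.6,fy=4.6,interpolation=cv2.INTER_CUBIC))
E
```

```text
[0.49460883 0.14493261 0.00973079]
```

View pics/wr1.png

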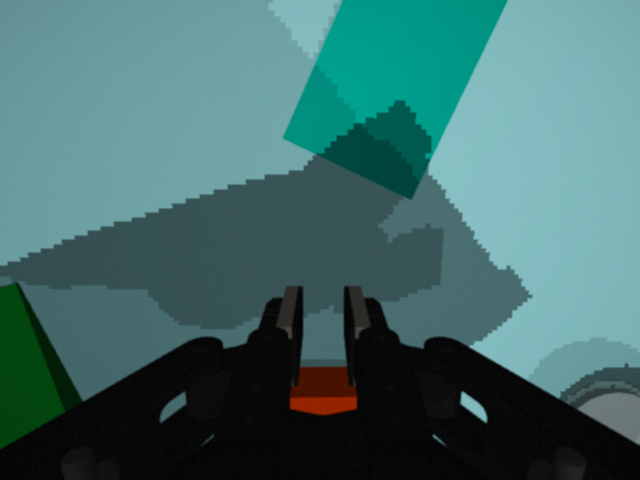

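The wrist view shows the wedge's back (290–357, 365–415) centred between the fingertips, so I'll push now.

step_arm([
  {"hand": -0.6,"slide": [-0.3,0,0],"twist": [0,0,0]},
  {"hand": -0.6,"slide": [-0.3,0,0],"twist": [0,0,0]},
  {"hand": -0.6,"slide": [-0.2,0,0],"twist": [0,0,0]},
  {"hand": -0.6,"slide": [-0.2,0,0],"twist": [0,0,0]},
  {"hand": -0.6,"slide": [-0.2,0,0],"twist": [0,0,0]},
  {"hand": -0.6,"slide": [-0.2,0,0],"twist": [0,0,0]},
  {"hand": -0.6,"slide": [-0.2,0,0],"twist": [0,0,0]},
  {"hand": -0.6,"slide": [-0.2,0,0],"twist": [0,0,0]},
  {"hand": -0.6,"slide": [-0.2,0,0],"twist": [0,0,0]},
  {"hand": -0.6,"slide": [-0.2,0,0],"twist": [0,0,0]},
  {"hand": -0.6,"slide": [-0.2,0,0],"twist": [0,0,0]},
  {"hand": -0.6,"slide": [-0.2,0,0],"twist": [0,0,0]},
  {"hand": -0.6,"slide": [-0.2,0,0],"twist": [0,0,0]},
  {"hand": -0.6,"slide": [-0.2,0,0],"twist": [0,0,0]},
  {"hand": -0.6,"slide": [-0.2,0,0],"twist": [0,0,0]},
  {"hand": -0.6,"slide": [-0.1,0,0],"twist": [0,0,0]},
  {"hand": -0.6,"slide": [0,0,0],"twist": [0,0,0]},
])

```text
time_s: 5.95
position: [0.4942, 0.0616, 0.0088]
ee_rot: [-180.0, 0.0, 90.0]
wrist_force: [-0.1, -0.2, 0.2]
opening: 0.2
grasp_force: 0.0
```

```bash
python3 - <<'E'
from h import *
for i in range(5):
  c=ctrl.capture('top');s=ctrl.read_state();print(s['position'],s['wrist_force'])
c=save('top','top2')
im=c['image'][165:285,260:430,::-1]
cv2.imwrite('pics/crop2.png',cv2.resize(im,None,fx=4.6,fy=4.6,interpolation=cv2.INTER_CUBIC))
E
```

```text
[0.49418551 0.06204965 0.00879161] [-0.0219921   0.10553886  0.6516363 ]
[0.49417963 0.06237277 0.00877152] [1.15840013 0.17334514 0.15339844]
[0.4941706  0.06250999 0.00878533] [ 0.03706452 -0.09325441  0.3769727 ]
[0.49419806 0.06259571 0.00879175] [0.66544736 0.44956091 0.44087802]
[0.49418679 0.06260693 0.00878349] [ 0.43474682 -0.55657116  0.01830162]
```

View pics/crop2.png

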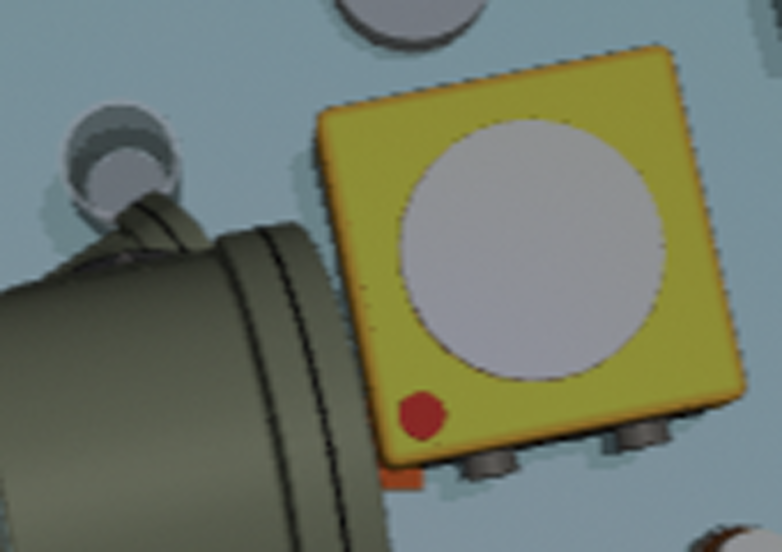

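The wedge's near tip corner shows at crop (423,490), about 6 mm past the foot axis. The stirrer hasn't moved. From here I push in small steps and watch the force.

step_arm([
  {"hand": -0.6,"slide": [-0.1,0,0],"twist": [0,0,0]},
  {"hand": -0.6,"slide": [-0.1,0,0],"twist": [0,0,0]},
  {"hand": -0.6,"slide": [-0.1,0,0],"twist": [0,0,0]},
  {"hand": -0.6,"slide": [-0.1,0,0],"twist": [0,0,0]},
  {"hand": -0.6,"slide": [0,0,0],"twist": [0,0,0]},
])

```text
time_s: 6.67
position: [0.4942, 0.0517, 0.0088]
ee_rot: [-180.0, 0.0, 90.0]
wrist_force: [0.8, -0.1, -0.3]
opening: 0.201
grasp_force: 0.0
```

step_arm([
  {"hand": -0.6,"slide": [-0.08,0,0],"twist": [0,0,0]},
  {"hand": -0.6,"slide": [-0.08,0,0],"twist": [0,0,0]},
  {"hand": -0.6,"slide": [0,0,0],"twist": [0,0,0]},
])

```text
time_s: 6.92
position: [0.4942, 0.0479, 0.0088]
ee_rot: [-180.0, 0.0, 90.0]
wrist_force: [-0.1, 0.1, -0.1]
opening: 0.2
grasp_force: 0.0
```

step_arm([
  {"hand": -0.6,"slide": [-0.08,0,0],"twist": [0,0,0]},
  {"hand": -0.6,"slide": [0,0,0],"twist": [0,0,0]},
  {"hand": -0.6,"slide": [0,0,0],"twist": [0,0,0]},
])

```text
time_s: 7.17
position: [0.4942, 0.0463, 0.0088]
ee_rot: [-180.0, -0.0, 90.0]
wrist_force: [0.8, 0.8, -0.6]
opening: 0.2
grasp_force: 0.0
```

step_arm([
  {"hand": -0.6,"slide": [-0.08,0,0],"twist": [0,0,0]},
  {"hand": -0.6,"slide": [0,0,0],"twist": [0,0,0]},
  {"hand": -0.6,"slide": [0,0,0],"twist": [0,0,0]},
])

```text
time_s: 7.42
position: [0.4942, 0.0443, 0.0088]
ee_rot: [-180.0, -0.0, 90.0]
wrist_force: [-0.7, -0.2, -0.1]
opening: 0.2
grasp_force: 0.0
```

step_arm([
  {"hand": -0.6,"slide": [-0.08,0,0],"twist": [0,0,0]},
  {"hand": -0.6,"slide": [0,0,0],"twist": [0,0,0]},
  {"hand": -0.6,"slide": [0,0,0],"twist": [0,0,0]},
])

```text
time_s: 7.67
position: [0.4942, 0.0423, 0.0088]
ee_rot: [-180.0, -0.0, 90.0]
wrist_force: [-0.4, 0.6, -0.1]
opening: 0.198
grasp_force: 0.0
```

step_arm([
  {"hand": -0.6,"slide": [-0.08,0,0],"twist": [0,0,0]},
  {"hand": -0.6,"slide": [0,0,0],"twist": [0,0,0]},
  {"hand": -0.6,"slide": [0,0,0],"twist": [0,0,0]},
])

```text
time_s: 7.92
position: [0.4942, 0.0403, 0.0088]
ee_rot: [-180.0, 0.0, 90.0]
wrist_force: [0.0, 0.8, -0.0]
opening: 0.204
grasp_force: 0.0
```

step_arm([
  {"hand": -0.6,"slide": [-0.08,0,0],"twist": [0,0,0]},
  {"hand": -0.6,"slide": [0,0,0],"twist": [0,0,0]},
  {"hand": -0.6,"slide": [0,0,0],"twist": [0,0,0]},
])

```text
time_s: 8.17
position: [0.4942, 0.0383, 0.0088]
ee_rot: [-180.0, 0.0, 90.0]
wrist_force: [-0.4, 0.1, -0.2]
opening: 0.201
grasp_force: 0.0
```

step_arm([
  {"hand": -0.6,"slide": [-0.08,0,0],"twist": [0,0,0]},
  {"hand": -0.6,"slide": [0,0,0],"twist": [0,0,0]},
  {"hand": -0.6,"slide": [0,0,0],"twist": [0,0,0]},
])

```text
time_s: 8.42
position: [0.4942, 0.0363, 0.0088]
ee_rot: [-180.0, -0.0, 90.0]
wrist_force: [0.8, 0.5, 0.5]
opening: 0.2
grasp_force: 0.0
```

step_arm([
  {"hand": -0.6,"slide": [-0.08,0,0],"twist": [0,0,0]},
  {"hand": -0.6,"slide": [0,0,0],"twist": [0,0,0]},
  {"hand": -0.6,"slide": [0,0,0],"twist": [0,0,0]},
])

```text
time_s: 8.67
position: [0.4942, 0.0343, 0.0088]
ee_rot: [-180.0, -0.0, 90.0]
wrist_force: [0.1, -0.5, -0.3]
opening: 0.204
grasp_force: 0.0
```

step_arm([
  {"hand": -0.6,"slide": [-0.08,0,0],"twist": [0,0,0]},
  {"hand": -0.6,"slide": [0,0,0],"twist": [0,0,0]},
  {"hand": -0.6,"slide": [0,0,0],"twist": [0,0,0]},
])

```text
time_s: 8.92
position: [0.4942, 0.0324, 0.0088]
ee_rot: [-180.0, -0.0, 90.0]
wrist_force: [-0.1, 0.2, -0.1]
opening: 0.199
grasp_force: 0.3
```

step_arm([
  {"hand": -0.6,"slide": [-0.08,0,0],"twist": [0,0,0]},
  {"hand": -0.6,"slide": [0,0,0],"twist": [0,0,0]},
  {"hand": -0.6,"slide": [0,0,0],"twist": [0,0,0]},
])

```text
time_s: 9.17
position: [0.4943, 0.0305, 0.0088]
ee_rot: [180.0, -0.0, 90.0]
wrist_force: [0.2, 3.0, -0.3]
opening: 0.202
grasp_force: 1.4
```

```bash
python3 - <<'E'
from h import *
F=[]
for i in range(6):
  c=ctrl.capture('top');s=ctrl.read_state();F.append(s['wrist_force'])
print(s['position'],np.mean(F,0))
hsv=cv2.cvtColor(c['image'],cv2.COLOR_RGB2HSV)
m=cv2.inRange(hsv,(0,150,60),(4,255,255))|cv2.inRange(hsv,(174,150,60),(180,255,255))
m[:240]=0;m[270:]=0;m[:,:340]=0;m[:,365:]=0
ys,xs=np.nonzero(m);print('dot',len(xs),xs.mean(),ys.mean())
m=cv2.inRange(hsv,(5,150,60),(16,255,255));m[:264]=0;m[275:]=0;m[:,:330]=0;m[:,400:]=0
ys,xs=np.nonzero(m);print('orange max col',xs.max())
E
```

```text
[0.49426978 0.0304785  0.0088137 ] [ 0.13574098  2.97732877 -0.08767009]
dot 0 nan nan<stdin>:9: RuntimeWarning: Mean of empty slice.
  ret = ret.dtype.type(ret / rcount)
Traceback (most recent call last):
ValueError: zero-size array to reduction operation maximum which has no identity
```

The push rose to 3 N, so the wedge is tight. I'll back off, close the fingers and move above the dot.

step_arm([
  {"hand": -0.6,"slide": [0.3,0,0],"twist": [0,0,0]},
  {"hand": -0.6,"slide": [0.5,0,0],"twist": [0,0,0]},
  {"hand": -0.6,"slide": [0,0,-0.5],"twist": [0,0,0]},
  {"hand": -0.6,"slide": [0,0,-1],"twist": [0,0,0]},
  {"hand": -1,"slide": [0,0,-1],"twist": [0,0,0]},
  {"hand": -1,"slide": [0,0,-1],"twist": [0,0,0]},
  {"hand": -1,"slide": [0,0,-1],"twist": [0,0,0]},
  {"hand": -1,"slide": [0,0,-0.5],"twist": [0,0,0]},
  {"hand": -1,"slide": [-0.8,0.28,0],"twist": [0,0,0]},
  {"hand": -1,"slide": [-0.8,0,0],"twist": [0,0,0]},
  {"hand": -1,"slide": [-0.8,0,0],"twist": [0,0,0]},
  {"hand": -1,"slide": [-0.8,0,0],"twist": [0,0,0]},
  {"hand": -1,"slide": [-0.8,0,0],"twist": [0,0,0]},
  {"hand": -1,"slide": [-0.6,0,0],"twist": [0,0,0]},
  {"hand": -1,"slide": [-0.4,0,0.3],"twist": [0,0,0]},
  {"hand": -1,"slide": [0,0,0.8],"twist": [0,0,0]},
  {"hand": -1,"slide": [0,0,0.8],"twist": [0,0,0]},
  {"hand": -1,"slide": [0,0,0.3],"twist": [0,0,0]},
  {"hand": -1,"slide": [0,0,0],"twist": [0,0,0]},
  {"hand": -1,"slide": [0,0,0],"twist": [0,0,0]},
])

```text
time_s: 11.13
position: [0.5013, -0.0741, 0.0789]
ee_rot: [-180.0, -0.0, 90.1]
wrist_force: [-0.4, -0.6, 0.3]
opening: -0.003
grasp_force: 0.0
```

step_arm([
  {"hand": -1,"slide": [0,0,0.08],"twist": [0,0,0]},
  {"hand": -1,"slide": [0,0,0.04],"twist": [0,0,0]},
  {"hand": -1,"slide": [0,0,0],"twist": [0,0,0]},
])

```text
time_s: 11.38
position: [0.5015, -0.0746, 0.0762]
ee_rot: [180.0, 0.0, 90.0]
wrist_force: [-0.4, 0.1, -0.4]
opening: 0.002
grasp_force: 0.0
```

step_arm([
  {"hand": -1,"slide": [0,0,0.04],"twist": [0,0,0]},
  {"hand": -1,"slide": [0,0,0],"twist": [0,0,0]},
])

```text
time_s: 11.55
position: [0.5014, -0.0746, 0.0749]
ee_rot: [180.0, -0.0, 90.0]
wrist_force: [-0.5, 0.2, 0.5]
opening: 0.003
grasp_force: 0.0
```

step_arm([
  {"hand": -1,"slide": [0,0,0.02],"twist": [0,0,0]},
  {"hand": -1,"slide": [0,0,0],"twist": [0,0,0]},
])

```text
time_s: 11.72
position: [0.5013, -0.0746, 0.0746]
ee_rot: [180.0, -0.0, 90.0]
wrist_force: [-1.5, 0.9, 9.4]
opening: -0.005
grasp_force: 4.0
```

step_arm([
  {"hand": -1,"slide": [0,0,0],"twist": [0,0,0]},
  {"hand": -1,"slide": [0,0,0],"twist": [0,0,0]},
  {"hand": -1,"slide": [0,0,0],"twist": [0,0,0]},
  {"hand": -1,"slide": [0,0,0],"twist": [0,0,0]},
  {"hand": -1,"slide": [0,0,0],"twist": [0,0,0]},
  {"hand": -1,"slide": [0,0,0],"twist": [0,0,0]},
  {"hand": -1,"slide": [0,0,0],"twist": [0,0,0]},
  {"hand": -1,"slide": [0,0,0],"twist": [0,0,0]},
  {"hand": -1,"slide": [0,0,0],"twist": [0,0,0]},
  {"hand": -1,"slide": [0,0,0],"twist": [0,0,0]},
])

```text
time_s: 12.55
position: [0.5013, -0.0746, 0.0746]
ee_rot: [180.0, -0.0, 90.0]
wrist_force: [-1.8, 0.8, 7.4]
opening: 0.004
grasp_force: 3.8
```

The dot held firm at 7–9 N with no give. I'll draw back clear and check.

step_arm([
  {"hand": -1,"slide": [0,0,-0.1],"twist": [0,0,0]},
  {"hand": -1,"slide": [0,0,-0.5],"twist": [0,0,0]},
  {"hand": -1,"slide": [0,0,-1],"twist": [0,0,0]},
  {"hand": -1,"slide": [0,0,-1],"twist": [0,0,0]},
  {"hand": -1,"slide": [0,0,-1],"twist": [0,0,0]},
  {"hand": -1,"slide": [0,0,-1],"twist": [0,0,0]},
  {"hand": -1,"slide": [0,0,-1],"twist": [0,0,0]},
  {"hand": -1,"slide": [1,0,0],"twist": [0,0,0]},
  {"hand": -1,"slide": [1,0,0],"twist": [0,0,0]},
  {"hand": -1,"slide": [1,0,0],"twist": [0,0,0]},
  {"hand": -1,"slide": [1,0,0],"twist": [0,0,0]},
  {"hand": -1,"slide": [1,0,0],"twist": [0,0,0]},
  {"hand": -1,"slide": [1,0,0],"twist": [0,0,0]},
  {"hand": -1,"slide": [1,0,0],"twist": [0,0,0]},
  {"hand": -1,"slide": [1,0,0],"twist": [0,0,0]},
  {"hand": -1,"slide": [1,0,0],"twist": [0,0,0]},
  {"hand": -1,"slide": [1,0,0],"twist": [0,0,0]},
  {"hand": -1,"slide": [0.5,0,0],"twist": [0,0,0]},
  {"hand": -1,"slide": [0,0,0],"twist": [0,0,0]},
  {"hand": -1,"slide": [0,0,0],"twist": [0,0,0]},
])

```text
time_s: 14.22
position: [0.5011, 0.1875, 0.2143]
ee_rot: [-180.0, 0.0, 90.1]
wrist_force: [-0.7, -0.5, -0.3]
opening: -0.002
grasp_force: 0.0
```

```bash
python3 - <<'E'
from h import *
c=save('top','top3')
im=c['image'][165:285,260:430,::-1]
cv2.imwrite('pics/crop3.png',cv2.resize(im,None,fx=4.6,fy=4.6,interpolation=cv2.INTER_CUBIC))
for f in('top0','top3'):
    c=dict(np.load(f'pics/{f}.npz'));hsv=cv2.cvtColor(c['image'],cv2.COLOR_RGB2HSV)
    m=cv2.inRange(hsv,(20,120,60),(35,255,255));m[:165]=0;m[280:]=0;m[:,:320]=0;m[:,430:]=0
    ys,xs=np.nonzero(m);P=np.array([w(c,u,v) for u,v in zip(xs,ys)]);q=P[(P[:,2]>.068)&(P[:,2]<.085)]
    print(cv2.minAreaRect(q[:,:2].astype(np.float32)*1000),np.linalg.lstsq(np.c_[q[:,:2],np.ones(len(q))],q[:,2],rcond=None)[0])
E
```

```text
((584.6698608398438, -132.0943145751953), (188.71583557128906, 186.27244567871094), 10.282346725463867) [ 0.00234838 -0.00394929  0.0720367 ]
((584.9511108398438, -132.17495727539062), (188.80552673339844, 186.1610107421875), 10.280540466308594) [ 0.00058838 -0.00142056  0.07360128]
```

View pics/crop3.png

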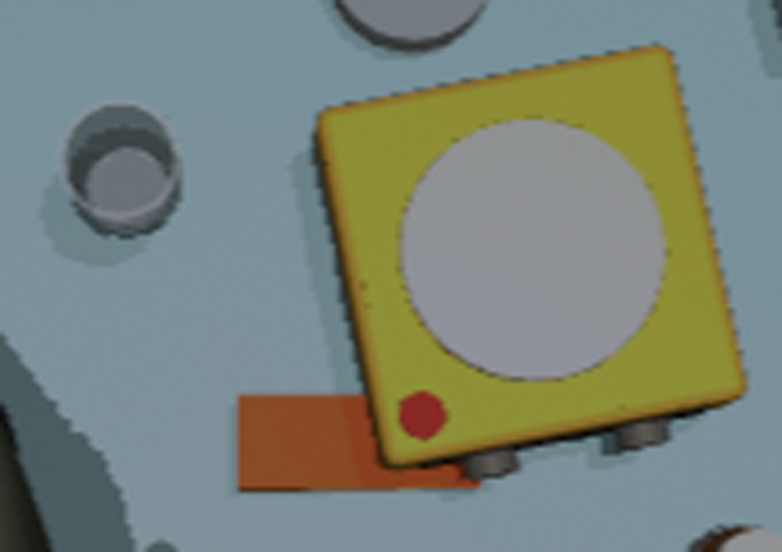

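The wedge sits under the dotted corner, with its back at crop x 238 and its tip corner at (478,488). The stirrer is level and hasn't moved, so I'm handing in.

```bash
python3 -c "
from workcell import ctrl
print(ctrl.job_done())"
```

```text
the job is handed in; nothing more can be done
None
```

I pushed the wedge under the short foot until it was tight; the stirrer stands level, the dot held firm under 7–9 N, the arm is clear, and the job is handed in (no verdict came back).

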